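# Find the rocking corner of a kiln shelf and pack it

## Robot

A 6-joint arm with a two-finger parallel gripper is mounted at the origin on the work surface. World frame = base frame: x ahead of the robot, y to its left, z up, the work surface at z = 0. Lengths are in m, angles in rad, forces in N, time in s.
With the tool pointing down it reaches from about 0.4 to 0.825 m from the base axis. Payload 7 kg.
Tool frame: the origin (TCP) lies on the centre line of the jaws, within the pads' length; the fingertips stand 22 mm ahead of it and the grasp point (between the pads) lies 3 mm ahead of it; z points along the fingers, y is the line along which they close (so a half turn about z gives the same grasp; the last joint's range is limited). The gripper opens to 88 mm and grips with 3 to 60 N. Pads are 19 mm wide; open, the fingers measure 130 mm over their backs; the gripper's body (78 mm by 193 mm) begins 47 mm behind the grasp point.
Start: joints at [-0.964, 0.359, 0.012, 0, -1.224, -0.288], TCP at [0.212, -0.641, 0.249] pointing down, gripper open.
Joint ranges: [-3.07, 3.07], [-1.43, 2.12], [-1.02, 1.25], [-3.03, 1.67], [-3.05, -0], [-3.03, 3.03]. Speed limits (rad/s): [2.39, 2.39, 3.01, 3.14, 3.14, 3.14].

## Interface

Orientations are given as [roll, pitch, yaw] about the fixed x, y, z axes, in that order (R = Rz(yaw) Ry(pitch) Rx(roll)).
In Python, from station import monitor, viewer, order gives the robot as it stands. The module is installed in compiled form; this text tells all that it offers.
- The arm moves only by the tool servo_tool, never from a script. Its argument "targets" is a list of rows, each an object with "angular": the turn, a rotation vector about the tool's x, y, z in degrees, a list of three; "xyz": the shift along the tool's x, y, z in cm, a list of three; "claw": the finger opening in cm, from 0 to 8.76. A call has 1 to 20 rows; each row shifts and turns the commanded pose from where the row before left it, along the tool's axes as they then stand; what a row does not reach is not made up. A row lasts 1/10 s, in which the tool goes at most 50 mm and 8.59 degrees, less where a joint would pass 70% of its speed; a pose out of reach is approached as far as the arm can. A call is refused whole if a number of a shift passes 5 or a number of a turn 8.59, either way. A call with a gripper value outside its range is refused whole. The fingers move at their own pace and stop on an object; "force" is the grip in N (left out, the last holds). Time passes only in rows, so rows that do not move let the fingers close. It gives the time, the measured TCP pose, the force, the opening and the grip force at its end, in the units of the state.
- monitor.get_state(): the state, without advancing time (a new reading comes with each control period).
- viewer.grab_frame(name): name is "scene" or "top"; returns a dict with "color" (420x560x3 uint8, blue, green, red), "fovy" (degrees; the focal length in pixels is half the picture's height over the tangent of half this angle, whatever the lens; pixels are square), "cx", "cy" (the principal point, pixels), "k1" (the pictures are not rectified: a ray, as slopes to the right and down, at radius r is drawn at 1 + k1 r^2 times it, then the intrinsics apply), "R" (3x3) and "t" (3): a world point X has camera coordinates R X + t. Camera axes: x right, y down, z forward; pixel columns grow to the right and rows downward; lengths in m; the calibration is good to about 2 mm. A picture is of the moment at which its call begins. There is no depth.
- order.job_done(): hands the job in; it is judged then, once.
The state is a dict: "t": time; "q": joint angles; "qd": joint speeds; "joint_efforts": joint torques, N m; "eef_pos": TCP position; "ee_rot": TCP orientation; "force": force on the tool from outside, world axes, zero at the start; "moment": the same for the moment, N m; "width": finger opening in m; "gripper_force": force on a finger pad.
Only numpy, scipy, OpenCV 4.12 (cv2) and the standard library are available. Lean on these libraries where they do the work, as an engineer would, in place of code of your own. Each camera call takes 0.05 s, during which the arm holds its last target. There are 200 camera calls.

## Task

The kiln shelf on the levelling stand rocks on one corner. With the fingertips press straight down on its corners, one at a time, until you find the one that rocks, and press that corner right down to its stop; then press that same corner's shim leaf down flat on its ledge. Leave the other three shims standing as they are, do not lift, pinch or shove anything, and leave the dish, cup, bowl and brush pot where they stand.

Things in the scene. Friction and masses are not known exactly. Their poses are not given: they have to be found in the camera images.
- shelf: Kiln shelf: loose pale ceramic slab 200 (x) by 220 (y) by 16 mm, 1.5 kg, held by friction only, level on four hidden feet of a grey steel stand. Origin: centre of its underside, 70 mm above the bench; x to its far edge, y to its left edge. One foot, under any corner, is 8 mm short and not to be told by eye; the slab lies level on the other three and rocks back level when let go.
- dish: Small white dish standing loose near the middle of the shelf, 68 mm across, 28 mm high, top about 114 mm above the bench. Origin at the centre of its underside. Stays where it is.
- cup: White straight cup on the bench beside the stand (its right), 72 mm across, 75 mm high. Origin at the centre of its underside. A bystander.
- bowl: Pale bowl on the bench beside the stand (its left), 110 mm across, 55 mm high. Origin at the centre of its underside. A bystander.
- brush_pot: Blue pot with three brushes on the bench beyond the stand, 72 mm across, 180 mm high in all. Origin at the centre of its underside. A bystander.
- corner_near_left (a point): Where to press: point on the shelf's top above its near left foot, 20 mm in from the near edge, 25 mm from the left edge, 86 mm above the bench. Over a full foot it stays put (under 1 mm). Over the short foot it rocks down 7 to 8 mm to a stop: 2.5 mm at 1 to 2 N, the rest, which kicks that corner's shim up, at 4 to 8 N (12 to 15 N is plenty).
- shim_near_left_pad (a point): Pressing point on top of the near left shim leaf, 52 mm out from its hinge, 11 mm short of its free end. The leaf is a bare steel strip 26 mm wide, 4 mm thick, sticking out 57 mm past the shelf's left edge, 30 mm nearer mid-shelf along x than the corner point. Height above the bench: 52 to 56 mm at the start, about 66 when kicked up, 35 flat; it moves outward as it goes down.
- shim_near_left (a joint): Angle of the near left shim leaf above level, rad: 0 flat on its ledge (hard stop), 0.34 to 0.40 at the start, about 0.65 once its corner has been rocked to the stop, which kicks it up through a roller tongue under the shelf. Friction holds it where left; 1 to 2 N on the pad flattens it, and the tongue then packs that corner.
- corner_near_right (a point): Where to press: point on the shelf's top above its near right foot, 20 mm in from the near edge, 25 mm from the right edge, 86 mm above the bench. Over a full foot it stays put (under 1 mm). Over the short foot it rocks down 7 to 8 mm to a stop: 2.5 mm at 1 to 2 N, the rest, which kicks that corner's shim up, at 4 to 8 N (12 to 15 N is plenty).
- shim_near_right_pad (a point): Pressing point on top of the near right shim leaf, 52 mm out from its hinge, 11 mm short of its free end. The leaf is a bare steel strip 26 mm wide, 4 mm thick, sticking out 57 mm past the shelf's right edge, 30 mm nearer mid-shelf along x than the corner point. Height above the bench: 52 to 56 mm at the start, about 66 when kicked up, 35 flat; it moves outward as it goes down.
- shim_near_right (a joint): Angle of the near right shim leaf above level, rad: 0 flat on its ledge (hard stop), 0.34 to 0.40 at the start, about 0.65 once its corner has been rocked to the stop, which kicks it up through a roller tongue under the shelf. Friction holds it where left; 1 to 2 N on the pad flattens it, and the tongue then packs that corner.
- corner_far_left (a point): Where to press: point on the shelf's top above its far left foot, 20 mm in from the far edge, 25 mm from the left edge, 86 mm above the bench. Over a full foot it stays put (under 1 mm). Over the short foot it rocks down 7 to 8 mm to a stop: 2.5 mm at 1 to 2 N, the rest, which kicks that corner's shim up, at 4 to 8 N (12 to 15 N is plenty).
- shim_far_left_pad (a point): Pressing point on top of the far left shim leaf, 52 mm out from its hinge, 11 mm short of its free end. The leaf is a bare steel strip 26 mm wide, 4 mm thick, sticking out 57 mm past the shelf's left edge, 30 mm nearer mid-shelf along x than the corner point. Height above the bench: 52 to 56 mm at the start, about 66 when kicked up, 35 flat; it moves outward as it goes down.
- shim_far_left (a joint): Angle of the far left shim leaf above level, rad: 0 flat on its ledge (hard stop), 0.34 to 0.40 at the start, about 0.65 once its corner has been rocked to the stop, which kicks it up through a roller tongue under the shelf. Friction holds it where left; 1 to 2 N on the pad flattens it, and the tongue then packs that corner.
- corner_far_right (a point): Where to press: point on the shelf's top above its far right foot, 20 mm in from the far edge, 25 mm from the right edge, 86 mm above the bench. Over a full foot it stays put (under 1 mm). Over the short foot it rocks down 7 to 8 mm to a stop: 2.5 mm at 1 to 2 N, the rest, which kicks that corner's shim up, at 4 to 8 N (12 to 15 N is plenty).
- shim_far_right_pad (a point): Pressing point on top of the far right shim leaf, 52 mm out from its hinge, 11 mm short of its free end. The leaf is a bare steel strip 26 mm wide, 4 mm thick, sticking out 57 mm past the shelf's right edge, 30 mm nearer mid-shelf along x than the corner point. Height above the bench: 52 to 56 mm at the start, about 66 when kicked up, 35 flat; it moves outward as it goes down.
- shim_far_right (a joint): Angle of the far right shim leaf above level, rad: 0 flat on its ledge (hard stop), 0.34 to 0.40 at the start, about 0.65 once its corner has been rocked to the stop, which kicks it up through a roller tongue under the shelf. Friction holds it where left; 1 to 2 N on the pad flattens it, and the tongue then packs that corner.
Not all that is in view belongs to the job. Of the things shaped like the dish, the white one is meant.

How it is judged:
On the way, in this order (a step that is already met when the one before it is completed fails the run):
1. the rocking corner of the shelf has been pressed down to its stop (its shim kicked up) (angle between shelf's own z axis and vertical above 0.045 rad and value of joint any of shim_near_left, shim_near_right, shim_far_left, shim_far_right above 0.5 rad), for 0.05 s.
2. the kicked-up shim of that corner has been pressed flat, the other three still stand (((value of joint shim_near_left below 0.07 rad and value of joint shim_near_right between 0.28 and 0.48 rad and value of joint shim_far_left between 0.28 and 0.48 rad and value of joint shim_far_right between 0.28 and 0.48 rad) or (value of joint shim_near_right below 0.07 rad and value of joint shim_near_left between 0.28 and 0.48 rad and value of joint shim_far_left between 0.28 and 0.48 rad and value of joint shim_far_right between 0.28 and 0.48 rad) or (value of joint shim_far_left below 0.07 rad and value of joint shim_near_left between 0.28 and 0.48 rad and value of joint shim_near_right between 0.28 and 0.48 rad and value of joint shim_far_right between 0.28 and 0.48 rad) or (value of joint shim_far_right below 0.07 rad and value of joint shim_near_left between 0.28 and 0.48 rad and value of joint shim_near_right between 0.28 and 0.48 rad and value of joint shim_far_left between 0.28 and 0.48 rad))), for 0.2 s.
At the end, for the whole second after the job is handed in: The shim of the corner that rocked is flat (under 0.07 rad), the other three stand as found (0.28 to 0.48 rad); shelf level within 0.02 rad, at rest, within 15 mm of its place, dish upright on it; cup, bowl and brush pot within 20 mm of theirs (((value of joint shim_near_left below 0.07 rad and value of joint shim_near_right between 0.28 and 0.48 rad and value of joint shim_far_left between 0.28 and 0.48 rad and value of joint shim_far_right between 0.28 and 0.48 rad) or (value of joint shim_near_right below 0.07 rad and value of joint shim_near_left between 0.28 and 0.48 rad and value of joint shim_far_left between 0.28 and 0.48 rad and value of joint shim_far_right between 0.28 and 0.48 rad) or (value of joint shim_far_left below 0.07 rad and value of joint shim_near_left between 0.28 and 0.48 rad and value of joint shim_near_right between 0.28 and 0.48 rad and value of joint shim_far_right between 0.28 and 0.48 rad) or (value of joint shim_far_right below 0.07 rad and value of joint shim_near_left between 0.28 and 0.48 rad and value of joint shim_near_right between 0.28 and 0.48 rad and value of joint shim_far_left between 0.28 and 0.48 rad)) and angle between shelf's own z axis and vertical below 0.02 rad and distance of shelf from where it was at the start of the episode below 0.015 m and z of dish in the frame of shelf below 0.022 m and angle between dish's own z axis and vertical below 0.1 rad and linear speed of each of shelf, dish below 0.02 m/s and distance of each of cup, bowl, brush_pot from where it was at the start of the episode below 0.02 m); the robot touches nothing.
It fails at once if the kiln shelf is lifted or shoved more than 20 mm (distance of shelf from where it was at the start of the episode above 0.02 m).
It fails at once if the dish is lifted off the shelf or moved across it by the robot (z of dish in the frame of shelf above 0.03 m or distance of dish from where it was at the start of the episode above 0.03 m).
It fails at once if the cup, bowl or brush pot is moved more than 20 mm or tipped (distance of any of cup, bowl, brush_pot from where it was at the start of the episode above 0.02 m or angle between any of cup, bowl, brush_pot's own z axis and vertical above 0.3 rad).
It also fails if it takes over 58 s, if anything falls off the work surface, if the arm or the gripper's body presses on something with over 40 N, if the wrist force passes 120 N, or if a joint passes its speed limit or range.

## Working session

There is one attempt and no reset: what is moved stays moved. The work goes in short steps, Python scripts to look and compute and a tool call to move; the robot and the scene stay as the last step left them, time stands still between calls to the robot, and variables do not carry over. Pictures are saved under pics/ and viewed, at most 10 in all, crops included, and the job is handed in when it is done.

Besides the shell and the picture viewer there is one more tool, called as name(argument=value, ...), one argument or row to a line, values as JSON. servo_tool: Moves the arm, as the interface text tells. Its arguments: {"type":"object","properties":{"targets":{"type":"array"},"force":{"type":"number"}},"required":["targets"]}

```bash
mkdir -p pics; python3 - <<'E'
from station import monitor, viewer
import cv2,pickle
s=monitor.get_state();print({k:s[k] for k in('t','eef_pos','ee_rot','force','width')})
for n in('scene','top'):
    f=viewer.grab_frame(n);cv2.imwrite(f'pics/{n}0.png',f['color']);pickle.dump(f,open(n+'0.pkl','wb'))
    print(n,f['fovy'],f['cx'],f['cy'],f['k1'],f['R'],f['t'])
E
```

```text
{'t': 0.0, 'eef_pos': array([ 0.21143786, -0.64055456,  0.24761376]), 'ee_rot': array([ 3.13994838e+00, -9.88127736e-05, -2.82291945e+00]), 'force': array([-0.1934604 , -0.59608353, -0.14295606]), 'width': 0.08763257756079394}
scene 56.35122312057286 282.7158565381414 208.28980596828785 -0.057026762676297985 [[-0.41019568  0.91198482  0.00481607]
 [ 0.7789805   0.35310894 -0.51817319]
 [-0.47426668 -0.20880078 -0.85526215]] [ 0.1801797  -0.41990522  1.42239004]
top 54.06952673101823 283.70465779190863 214.2303969439082 -0.12597740599410318 [[-0.09459315 -0.99550639 -0.00437826]
 [-0.9685152   0.09304401 -0.23091368]
 [ 0.23028341 -0.01760244 -0.97296439]] [0.10036764 0.59478222 0.90990359]
```

View pics/top0.png

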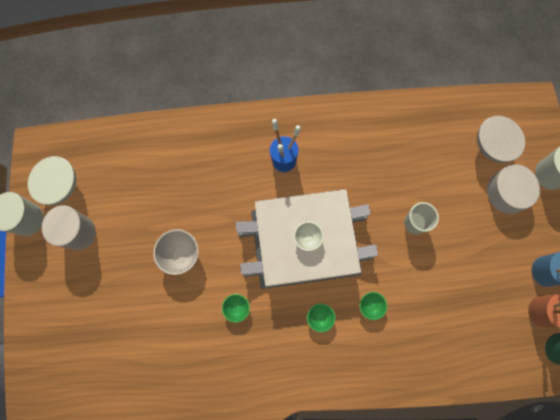

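View pics/scene0.png

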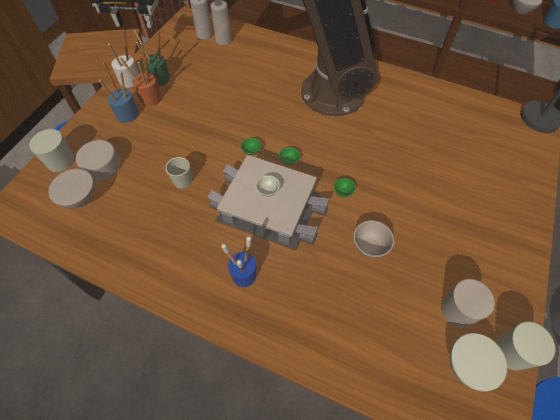

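The top view shows the shelf with corners near (255,200), (347,191), (359,275) and (264,285). The white dish on it at (308,236) is the one meant, because the look-alikes at (236,308), (321,318) and (373,306) are green and on the bench. The cup is at (423,218), the bowl at (177,252) and the brush pot at (284,153). The scene view agrees, with the dish at (269,186).

```bash
cat > h.py <<'E'
import numpy as np,cv2,pickle
def ray(f,p,z):
    fl=210/np.tan(np.radians(f['fovy']/2));d=np.array([(p[0]-f['cx'])/fl,(p[1]-f['cy'])/fl])
    u=d.copy()
    for _ in range(20): u=d/(1+f['k1']*(u@u))
    R,t=np.array(f['R']),np.array(f['t']);c=-R.T@t;v=R.T@np.r_[u,1]
    return c+v*(z-c[2])/v[2]
def proj(f,X):
    fl=210/np.tan(np.radians(f['fovy']/2));c=np.array(f['R'])@X+f['t'];u=c[:2]/c[2];u=u*(1+f['k1']*(u@u))
    return u*fl+[f['cx'],f['cy']]
E
python3 - <<'E'
from h import *
guess={'top':[(255,200),(347,191),(359,275),(264,285)],'scene':[(252,157),(316,178),(287,236),(219,212)]}
for n in guess:
    f=pickle.load(open(n+'0.pkl','rb'));im=f['color'];hsv=cv2.cvtColor(im,cv2.COLOR_BGR2HSV)
    m=((hsv[...,1]<60)&(hsv[...,2]>125)).astype(np.uint8)
    m=cv2.morphologyEx(m,cv2.MORPH_OPEN,np.ones((9,9)))
    k,l,st,ce=cv2.connectedComponentsWithStats(m)
    c0=np.mean(guess[n],0).astype(int);lab=np.bincount(l[c0[1]-20:c0[1]+20,c0[0]-20:c0[0]+20].ravel(),minlength=k);lab[0]=0;lab=lab.argmax()
    print(n,st[lab])
    cs,_=cv2.findContours((l==lab).astype(np.uint8),0,1)
    pts=np.array([ray(f,p,.086)[:2] for p in max(cs,key=cv2.contourArea).reshape(-1,2)],dtype=np.float32)
    r=cv2.minAreaRect(pts*1000);print(r)
    print(cv2.boxPoints(r))
    print('guess',[np.round(ray(f,p,.086)[:2],4) for p in guess[n]])
    for nm,p,z in [('cup',(423,210),.075),('bowl',(177,247),.055),('pot',(284,148),.08),('b1',(275,122),.18),('b2',(297,128),.18),('dish',(309,232),.114)] if n=='top' else []: print(nm,np.round(ray(f,p,z),3))
    c=cv2.resize(im[170:310,215:395] if n=='top' else im[140:260,190:345],None,fx=4.2,fy=4.2,interpolation=2);cv2.imwrite(f'pics/{n}crop.png',c)
E
```

```text
top [ 237  191  140   94 8902]
((540.9386596679688, -1.8600311279296875), (201.1525115966797, 315.2781677246094), 2.3607378005981445)
[[ 433.95447  151.50243]
 [ 446.94104 -163.50816]
 [ 647.92285 -155.22249]
 [ 634.9363   159.7881 ]]
guess [array([0.6387, 0.1079]), array([ 0.6399, -0.1116]), array([ 0.44  , -0.1134]), array([0.4386, 0.1035])]
cup [ 0.579 -0.291  0.075]
bowl [0.549 0.305 0.055]
pot [0.766 0.027 0.08 ]
b1 [0.789 0.045 0.18 ]
b2 [ 0.769 -0.003  0.18 ]
dish [ 0.545 -0.009  0.114]
scene [ 218  157   95   78 4583]
((542.5732421875, -8.123908996582031), (207.054931640625, 231.6510772705078), 2.1135334968566895)
[[ 434.8446   103.80477]
 [ 443.38782 -127.68873]
 [ 650.3019  -120.05259]
 [ 641.75867  111.44091]]
guess [array([ 0.4456, -0.0972]), array([0.4383, 0.1034]), array([0.6423, 0.1031]), array([ 0.6517, -0.094 ])]
```

View pics/topcrop.png

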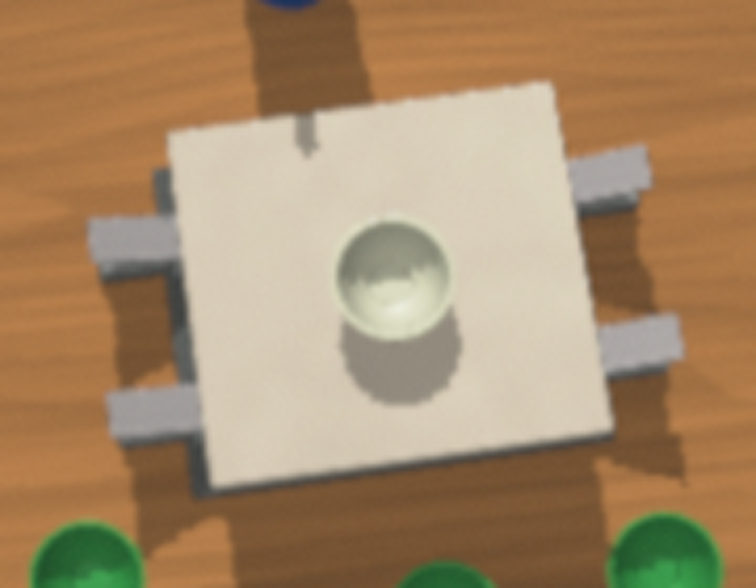

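The enlarged crop confirms the white dish at crop (393,280) on the shelf. It also shows four shim leaves, with ends near crop (92,242), (110,415), (648,168) and (680,338).

```bash
python3 - <<'E'
from h import *
f=pickle.load(open('top0.pkl','rb'))
px=lambda a,b:(215+(a+.5)/4.2-.5,170+(b+.5)/4.2-.5)
FL,FR,NR,NL=[ray(f,px(*p),.086)[:2] for p in[(168,131),(551,83),(613,432),(209,488)]]
print(FL,FR,NR,NL)
n=np.linalg.norm;print('sides y',n(FL-FR),n(NL-NR),'x',n(FL-NL),n(FR-NR))
c=(FL+FR+NR+NL)/4; ex=(FL+FR-NL-NR);ex/=n(ex);ey=(FL+NL-FR-NR);ey/=n(ey)
th=(np.arctan2(ex[1],ex[0])+np.arctan2(-ey[0],ey[1]))/2
print('c',c,'yaw',np.degrees(th),np.degrees(np.arctan2(ex[1],ex[0])),np.degrees(np.arctan2(-ey[0],ey[1])))
R=np.array([[np.cos(th),-np.sin(th)],[np.sin(th),np.cos(th)]])
for a,sx in(('near',-1),('far',1)):
  for b,sy in(('left',1),('right',-1)):
    k=c+R@[sx*80,sy*85]/np.array(1000) if 0 else c+R@np.array([sx*.08,sy*.085])
    p=c+R@np.array([sx*.05,sy*.157]);e=np.r_[c+R@np.array([sx*.05,sy*.167]),.058]
    q=proj(f,e);print(a,b,'corner',k.round(4),'pad',p.round(4),n(p),'leaf end crop',((q-[215,170])*4.2).round())
for w,p in(('FLleaf',(92,240)),('NLleaf',(110,413)),('FRleaf',(648,166)),('NRleaf',(680,337))):
  x=ray(f,px(*p),.058)[:2];print(w,x,R.T@(x-c))
g=pickle.load(open('scene0.pkl','rb'))
for P in(FL,FR,NR,NL):print(proj(g,np.r_[P,.086]).round(1))
E
```

```text
[0.63679652 0.1089203 ] [ 0.64419886 -0.10929784] [ 0.44530943 -0.1177562 ] [0.43668209 0.10275863]
sides y 0.21834365731560337 0.22068353152885561 x 0.20020927122998292 0.19906921005954287
c [ 0.54074672 -0.00384378] yaw 2.0954501067799267 2.098455723027125 2.0924444905327286
near left corner [0.4577 0.0782] pad [0.485  0.1512] 0.5080667010023342 leaf end crop [ 98. 413.]
near right corner [ 0.4639 -0.0917] pad [ 0.4965 -0.1626] 0.5224566009112093 leaf end crop [686. 334.]
far left corner [0.6176 0.084 ] pad [0.585  0.1549] 0.6051286549766703 leaf end crop [ 80. 239.]
far right corner [ 0.6238 -0.0859] pad [ 0.5965 -0.1589] 0.6172599259972849 leaf end crop [655. 164.]
FLleaf [0.58450185 0.15869778] [0.0496691  0.16083298]
NLleaf [0.48505494 0.15560386] [-0.04982445  0.16137734]
FRleaf [ 0.59728784 -0.16402648] [ 0.05064633 -0.16214298]
NRleaf [ 0.49669762 -0.16823642] [-0.05003056 -0.16267209]
[289.9 235.1]
[215.4 207.8]
[245.8 154.7]
[316.  177.5]
```

Measured sides are 219 × 200 mm, the yaw is 2.1°, and the leaf ends match the model. Next I close the fingers, align to the shelf and go above the near right corner.

servo_tool(
  targets=[
    {"angular":[0,0,8.2],"xyz":[0,0,0],"claw":0},
    {"angular":[0,0,8.1],"xyz":[0,0,0],"claw":0},
    {"angular":[0,0,0],"xyz":[-1.8,3.6,0],"claw":0},
    {"angular":[0,0,0],"xyz":[-1.8,3.6,0],"claw":0},
    {"angular":[0,0,0],"xyz":[-1.8,3.6,0],"claw":0},
    {"angular":[0,0,0],"xyz":[-1.8,3.6,0],"claw":0},
    {"angular":[0,0,0],"xyz":[-1.8,3.6,0],"claw":0},
    {"angular":[0,0,0],"xyz":[-1.8,3.6,0],"claw":0},
    {"angular":[0,0,0],"xyz":[-1.8,3.6,0],"claw":0},
    {"angular":[0,0,0],"xyz":[-1.8,3.6,0],"claw":0},
    {"angular":[0,0,0],"xyz":[-1.8,3.6,0],"claw":0},
    {"angular":[0,0,0],"xyz":[-1.8,3.6,0],"claw":0},
    {"angular":[0,0,0],"xyz":[-1.8,3.6,0],"claw":0},
    {"angular":[0,0,0],"xyz":[-1.8,3.6,0],"claw":0},
    {"angular":[0,0,0],"xyz":[-1.8,3.6,0],"claw":0},
    {"angular":[0,0,0],"xyz":[-1.8,3.6,0],"claw":0},
    {"angular":[0,0,0],"xyz":[-1.8,3.6,0],"claw":0},
    {"angular":[0,0,0],"xyz":[0,0,0],"claw":0},
    {"angular":[0,0,0],"xyz":[0,0,0],"claw":0},
  ],
  force=10,
)

```text
t: 2.0
eef_pos: [0.4628, -0.0912, 0.2482]
ee_rot: [-3.142, -0.001, -3.105]
force: [-1.1, -0.7, -0.3]
width: 0.0006
gripper_force: 0.0
```

servo_tool(
  targets=[
    {"angular":[0,0,0],"xyz":[-0.1,0,4],"claw":0},
    {"angular":[0,0,0],"xyz":[0,0,4],"claw":0},
    {"angular":[0,0,0],"xyz":[0,0,3],"claw":0},
    {"angular":[0,0,0],"xyz":[0,0,1.5],"claw":0},
    {"angular":[0,0,0],"xyz":[0,0,0.5],"claw":0},
    {"angular":[0,0,0],"xyz":[0,0,0.2],"claw":0},
    {"angular":[0,0,0],"xyz":[0,0,0.2],"claw":0},
    {"angular":[0,0,0],"xyz":[0,0,0],"claw":0},
  ],
)

```text
t: 2.8
eef_pos: [0.4643, -0.0921, 0.1153]
ee_rot: [3.141, 0.001, -3.108]
force: [-0.2, 0.4, 0.5]
width: 0.0004
gripper_force: 0.0
```

servo_tool(
  targets=[
    {"angular":[0,0,0],"xyz":[0,0,0.1],"claw":0},
    {"angular":[0,0,0],"xyz":[0,0,0.1],"claw":0},
    {"angular":[0,0,0],"xyz":[0,0,0.1],"claw":0},
    {"angular":[0,0,0],"xyz":[0,0,0.1],"claw":0},
    {"angular":[0,0,0],"xyz":[0,0,0],"claw":0},
  ],
)

```text
t: 3.3
eef_pos: [0.4638, -0.092, 0.1105]
ee_rot: [-3.142, -0.0, -3.107]
force: [-0.8, -0.0, -0.5]
width: 0.0005
gripper_force: 0.0
```

servo_tool(
  targets=[
    {"angular":[0,0,0],"xyz":[0,0,0.1],"claw":0},
    {"angular":[0,0,0],"xyz":[0,0,0.1],"claw":0},
    {"angular":[0,0,0],"xyz":[0,0,0.1],"claw":0},
    {"angular":[0,0,0],"xyz":[0,0,0.1],"claw":0},
    {"angular":[0,0,0],"xyz":[0,0,0],"claw":0},
  ],
)

```text
t: 3.8
eef_pos: [0.4638, -0.0921, 0.1065]
ee_rot: [-3.141, -0.0, -3.107]
force: [-0.7, -0.7, 1.8]
width: 0.0002
gripper_force: 0.8
```

servo_tool(
  targets=[
    {"angular":[0,0,0],"xyz":[0,0,0.1],"claw":0},
    {"angular":[0,0,0],"xyz":[0,0,0.1],"claw":0},
    {"angular":[0,0,0],"xyz":[0,0,0],"claw":0},
  ],
)

```text
t: 4.1
eef_pos: [0.4637, -0.0922, 0.1047]
ee_rot: [-3.141, -0.0, -3.107]
force: [-1.8, -1.7, 5.0]
width: 0.0002
gripper_force: 2.1
```

servo_tool(
  targets=[
    {"angular":[0,0,0],"xyz":[0,0,0.1],"claw":0},
    {"angular":[0,0,0],"xyz":[0,0,0.1],"claw":0},
    {"angular":[0,0,0],"xyz":[0,0,0],"claw":0},
  ],
)

```text
t: 4.4
eef_pos: [0.4635, -0.0922, 0.1025]
ee_rot: [-3.141, -0.001, -3.107]
force: [-1.8, -2.2, 3.5]
width: 0.0004
gripper_force: 1.9
```

The corner is giving way at a steady few newtons, so near right is the one that rocks. I'll continue down to the stop.

servo_tool(
  targets=[
    {"angular":[0,0,0],"xyz":[0,0,0.1],"claw":0},
    {"angular":[0,0,0],"xyz":[0,0,0.1],"claw":0},
    {"angular":[0,0,0],"xyz":[0,0,0],"claw":0},
  ],
)

```text
t: 4.7
eef_pos: [0.4637, -0.0922, 0.1011]
ee_rot: [-3.141, -0.0, -3.107]
force: [-5.9, -2.9, 12.0]
width: 0.0005
gripper_force: 6.2
```

servo_tool(
  targets=[
    {"angular":[0,0,0],"xyz":[0,0,0.1],"claw":0},
    {"angular":[0,0,0],"xyz":[0,0,0],"claw":0},
  ],
)

```text
t: 4.9
eef_pos: [0.4637, -0.0923, 0.1008]
ee_rot: [-3.141, -0.0, -3.107]
force: [-9.1, -2.0, 22.3]
width: 0.0004
gripper_force: 11.2
```

The force jumps to 22 N at about 7 mm of travel, so that is the stop. I'll release straight up and check the shim in the pictures.

servo_tool(
  targets=[
    {"angular":[0,0,0],"xyz":[0,0,-0.1],"claw":0},
    {"angular":[0,0,0],"xyz":[0,0,-0.2],"claw":0},
    {"angular":[0,0,0],"xyz":[0,0,-0.3],"claw":0},
    {"angular":[0,0,0],"xyz":[0,0,-0.5],"claw":0},
    {"angular":[0,0,0],"xyz":[0,0,-2],"claw":0},
    {"angular":[0,0,0],"xyz":[0,0,-4],"claw":0},
    {"angular":[0,0,0],"xyz":[0,-4,-4],"claw":0},
    {"angular":[0,0,0],"xyz":[0,-4,0],"claw":0},
    {"angular":[0,0,0],"xyz":[0,-4,0],"claw":0},
    {"angular":[0,0,0],"xyz":[0,-4,0],"claw":0},
    {"angular":[0,0,0],"xyz":[0,-4,0],"claw":0},
    {"angular":[0,0,0],"xyz":[0,0,0],"claw":0},
  ],
)

```text
t: 6.1
eef_pos: [0.4707, -0.2907, 0.2055]
ee_rot: [-3.141, -0.0, -3.111]
force: [0.0, 0.9, -0.2]
width: 0.0004
gripper_force: 0.0
```

```bash
python3 - <<'E'
from h import *
from station import viewer
o=[]
for n in('top','scene'):
    f=viewer.grab_frame(n);im=f['color'];pickle.dump(f,open(n+'1.pkl','wb'))
    c=im[170:310,215:395] if n=='top' else im[140:260,190:345]
    o.append(cv2.resize(c,(400,400*c.shape[0]//c.shape[1]),interpolation=2)[:305])
h=min(x.shape[0] for x in o);cv2.imwrite('pics/after1.png',np.hstack([x[:h] for x in o]))
E
```

```text
(no output)
```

View pics/after1.png

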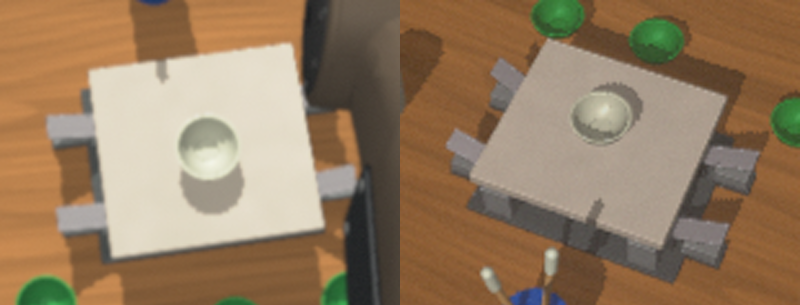

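The scene view (right half) shows the near-right leaf at (508,80) standing steeper than the far-right leaf at (465,150). The shelf is level and in place, and the dish is unmoved. I'll go over the near-right shim pad.

servo_tool(
  targets=[
    {"angular":[0,0,0],"xyz":[-0.8,3.3,0],"claw":0},
    {"angular":[0,0,0],"xyz":[-0.8,3.3,0],"claw":0},
    {"angular":[0,0,0],"xyz":[-0.8,3.3,0],"claw":0},
    {"angular":[0,0,0],"xyz":[-0.6,3.3,0],"claw":0},
    {"angular":[0,0,0],"xyz":[0,0,3],"claw":0},
    {"angular":[0,0,0],"xyz":[0,0,3],"claw":0},
    {"angular":[0,0,0],"xyz":[0,0,2.5],"claw":0},
    {"angular":[0,0,0],"xyz":[0,0,1.5],"claw":0},
    {"angular":[0,0,0],"xyz":[0,0,0.3],"claw":0},
    {"angular":[0,0,0],"xyz":[0,0,0],"claw":0},
  ],
)

```text
t: 7.2
eef_pos: [0.496, -0.1535, 0.103]
ee_rot: [-3.142, -0.0, -3.106]
force: [-0.3, 1.3, 0.2]
width: 0.0005
gripper_force: 0.0
```

servo_tool(
  targets=[
    {"angular":[0,0,0],"xyz":[0,-0.4,0],"claw":0},
    {"angular":[0,0,0],"xyz":[0,0,0.4],"claw":0},
    {"angular":[0,0,0],"xyz":[0,0,0.4],"claw":0},
    {"angular":[0,0,0],"xyz":[0,0,0.3],"claw":0},
    {"angular":[0,0,0],"xyz":[0,0,0.3],"claw":0},
    {"angular":[0,0,0],"xyz":[0,0,0.3],"claw":0},
    {"angular":[0,0,0],"xyz":[0,0,0.3],"claw":0},
    {"angular":[0,0,0],"xyz":[0,0,0],"claw":0},
  ],
)

```text
t: 8.0
eef_pos: [0.496, -0.1584, 0.0825]
ee_rot: [-3.141, -0.001, -3.107]
force: [0.7, -2.5, 0.7]
width: 0.0004
gripper_force: 1.0
```

servo_tool(
  targets=[
    {"angular":[0,0,0],"xyz":[0,0,0.3],"claw":0},
    {"angular":[0,0,0],"xyz":[0,0,0.3],"claw":0},
    {"angular":[0,0,0],"xyz":[0,0,0.3],"claw":0},
    {"angular":[0,0,0],"xyz":[0,0,0.3],"claw":0},
    {"angular":[0,0,0],"xyz":[0,0,0.3],"claw":0},
    {"angular":[0,0,0],"xyz":[0,0,0.3],"claw":0},
    {"angular":[0,0,0],"xyz":[0,0,0.2],"claw":0},
    {"angular":[0,0,0],"xyz":[0,0,0],"claw":0},
  ],
)

```text
t: 8.8
eef_pos: [0.496, -0.1581, 0.0625]
ee_rot: [3.141, -0.001, -3.107]
force: [-0.7, -1.0, -0.6]
width: 0.0005
gripper_force: 0.0
```

servo_tool(
  targets=[
    {"angular":[0,0,0],"xyz":[0,0,0.2],"claw":0},
    {"angular":[0,0,0],"xyz":[0,0,0.1],"claw":0},
    {"angular":[0,0,0],"xyz":[0,0,0.1],"claw":0},
    {"angular":[0,0,0],"xyz":[0,0,0],"claw":0},
  ],
)

```text
t: 9.2
eef_pos: [0.4961, -0.1583, 0.0588]
ee_rot: [3.142, -0.0, -3.107]
force: [-0.3, -0.2, 0.2]
width: 0.0004
gripper_force: 0.0
```

servo_tool(
  targets=[
    {"angular":[0,0,0],"xyz":[0,0,0.1],"claw":0},
    {"angular":[0,0,0],"xyz":[0,0,0.1],"claw":0},
    {"angular":[0,0,0],"xyz":[0,0,0],"claw":0},
  ],
)

```text
t: 9.5
eef_pos: [0.4962, -0.1583, 0.0571]
ee_rot: [-3.142, 0.0, -3.107]
force: [-0.9, 0.9, 4.6]
width: 0.0007
gripper_force: 1.8
```

servo_tool(
  targets=[
    {"angular":[0,0,0],"xyz":[0,0,0.1],"claw":0},
    {"angular":[0,0,0],"xyz":[0,0,0],"claw":0},
    {"angular":[0,0,0],"xyz":[0,0,0],"claw":0},
    {"angular":[0,0,0],"xyz":[0,0,0],"claw":0},
  ],
)

```text
t: 9.9
eef_pos: [0.4963, -0.1583, 0.0567]
ee_rot: [-3.141, 0.001, -3.107]
force: [-3.4, 1.8, 10.9]
width: 0.0003
gripper_force: 5.2
```

servo_tool(
  targets=[
    {"angular":[0,0,0],"xyz":[0,0,-0.2],"claw":0},
    {"angular":[0,0,0],"xyz":[0,0,-0.5],"claw":0},
    {"angular":[0,0,0],"xyz":[0,0,-1.5],"claw":0},
    {"angular":[0,0,0],"xyz":[0,0,-4],"claw":0},
    {"angular":[0,0,0],"xyz":[0,0,-4],"claw":0},
    {"angular":[0,0,0],"xyz":[0,0,-4],"claw":0},
    {"angular":[0,0,0],"xyz":[0,-4,-2],"claw":0},
    {"angular":[0,0,0],"xyz":[0,-4,0],"claw":0},
    {"angular":[0,0,0],"xyz":[0,-4,0],"claw":0},
    {"angular":[0,0,0],"xyz":[0,-4,0],"claw":0},
    {"angular":[0,0,0],"xyz":[0,-4,0],"claw":0},
    {"angular":[0,0,0],"xyz":[0,-4,0],"claw":0},
    {"angular":[0,0,0],"xyz":[0,-4,0],"claw":0},
    {"angular":[0,0,0],"xyz":[0,0,0],"claw":0},
    {"angular":[0,0,0],"xyz":[0,0,0],"claw":0},
  ],
)

```text
t: 11.4
eef_pos: [0.5051, -0.4389, 0.217]
ee_rot: [3.141, -0.001, -3.109]
force: [0.8, 1.0, -0.6]
width: 0.0007
gripper_force: 0.0
```

```bash
python3 - <<'E'
from h import *
from station import viewer
o=[]
for n in('top','scene'):
    f=viewer.grab_frame(n);im=f['color'];pickle.dump(f,open(n+'2.pkl','wb'))
    c=im[170:310,215:395] if n=='top' else im[140:260,190:345]
    o.append(cv2.resize(c,(400,400*c.shape[0]//c.shape[1]),interpolation=2)[:305])
h=min(x.shape[0] for x in o);cv2.imwrite('pics/after2.png',np.hstack([x[:h] for x in o]))
E
```

```text
(no output)
```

View pics/after2.png

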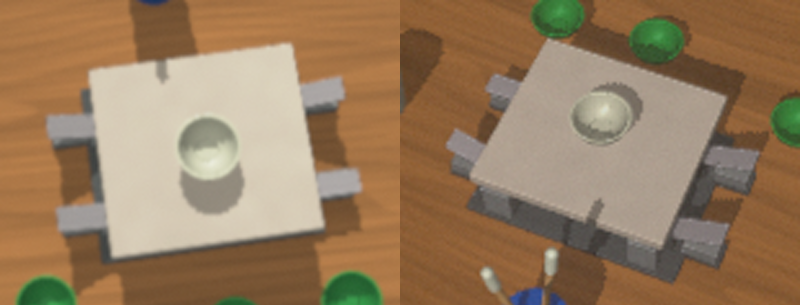

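Both views show the near-right leaf flat (scene half at (502,92), top half at (340,184)). The other three leaves stand as before, and the shelf and dish haven't moved.

```bash
python3 -c "
from station import order
print(order.job_done())"
```

```text
the job is handed in; nothing more can be done
None
```

The near right corner was the one that rocked: I pressed it to its stop, flattened its shim on the ledge, left the other three shims, shelf and dish as found in the last pictures, and handed the job in at about 11.5 s; no verdict came back.

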